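# Rack the clay rollers by thickness

## Robot

A 7-joint arm with a two-finger parallel gripper is mounted at the origin on the work surface. World frame = base frame: x ahead of the robot, y to its left, z up, the work surface at z = 0. Lengths are in mm, angles in rad, forces in N, time in s.
With the tool pointing down it reaches from about 400 to 875 mm from the base axis. Payload 4.4 kg.
Tool frame: the origin (TCP) lies midway between the tips of the shut fingers; the grasp point (between the pads) lies ctrl.grip_depth behind it (ctrl.grip_depth is the distance from the TCP to the grasp point, in mm); z points along the fingers, y is the line along which they close (so a half turn about z gives the same grasp; the last joint's range is limited). The gripper opens to 85 mm and grips with 20 to 120 N. Pads are 22 mm wide; open, the fingers measure 114 mm over their backs; the gripper's body (76 mm by 85 mm) begins 54 mm behind the grasp point. The pads swing forward as they close: fully open they stand 13 mm farther back than shut.
Start: joints at [1.061, 0.628, 0.038, 1.517, -0.027, 0.996, -0.02], TCP at [279.122, -587.034, 231.313] pointing down, gripper open.
Joint ranges: [-3.06, 3.06], [-0.37, 2.12], [-1.25, 1.32], [0.18, 2.47], [-1.1, 4.24], [0.23, 1.98], [-2.94, 2.94]. Speed limits (rad/s): [2.57, 2.57, 3.14, 3.14, 3.14, 3.14, 3.14].

## Interface

Orientations are given as [roll, pitch, yaw] about the fixed x, y, z axes, in that order (R = Rz(yaw) Ry(pitch) Rx(roll)).
In Python, from cell import ctrl gives the robot as it stands.
- The arm moves only by the tool carry_out, never from a script. Its argument "deltas" is one flat list of numbers, 7 for each row, row after row: the turn, a rotation vector about the tool's x, y, z in degrees, then the shift along the tool's x, y, z in m, then the closure, from -1 (fully open) to 1 (shut). In form: [wx, wy, wz, dx, dy, dz, claw, wx, wy, wz, dx, dy, dz, claw, ...]. A call has 1 to 12 rows; each row shifts and turns the commanded pose from where the row before left it, along the tool's axes as they then stand; what a row does not reach is not made up. A row lasts 1/8 s, in which the tool goes at most 62.5 mm and 10.7 degrees, less where a joint would pass 70% of its speed; a pose out of reach is approached as far as the arm can. A call with a gripper value outside its range is refused whole. The fingers move at their own pace and stop on an object; the grip force is fixed at half the most. Time passes only in rows, so rows that do not move let the fingers close. It gives the time, the measured TCP pose, the force, the opening and the grip force at its end, in the units of the state.
- ctrl.read_state(): the state, without advancing time (a new reading comes with each control period).
- ctrl.get_image(name): name is "side" or "top" or "wrist"; returns the picture (384x512x3 uint8, red, green, blue); there is no depth.
- ctrl.calibration(name): a dict with "mtx" (3x3 intrinsics, pixels), "R" (3x3) and "t" (3): a world point X has camera coordinates R X + t. Camera axes: x right, y down, z forward; pixel columns grow to the right and rows downward; lengths in mm; the calibration is good to about 2 mm. A picture is of the moment at which its call begins: read the wrist's pose just before it. calibration takes no time and is no camera call; for the wrist camera it gives the pose at the moment of the call.
- ctrl.finish_job(): hands the job in; it is judged then, once.
The state is a dict: "clock": time; "qpos": joint angles; "qd": joint speeds; "tau": joint torques, N m; "eef_pos": TCP position; "tool_rot": TCP orientation; "force": force on the tool from outside, world axes, zero at the start; "torque": the same for the moment, N m; "width": finger opening in mm; "gripper_force": force on a finger pad.
Only numpy, scipy, OpenCV 4.12 (cv2) and the standard library are available. Lean on these libraries where they do the work, as an engineer would, in place of code of your own. Each camera call takes 0.05 s, during which the arm holds its last target. There are 200 camera calls.

## Task

Put the four wooden clay rollers away in the V-notched rack, one in each cradle, in order of thickness: the thickest in the cradle next to the tall end post, then thinner and thinner towards the other end. Lay each one centred across both notches of its cradle so that it cannot roll, let go of them all, and leave the little terracotta cup standing where it is.

Things in the scene. Friction and masses are not known exactly. Their poses are not given: they have to be found in the camera images.
- roller_18: Thinnest of four plain brown wooden clay rollers: solid cylinder 18 mm in diameter, 110 mm long (all equally long), about 20 g. Lies on its side on the table, free to roll, nearer the robot than the rack. Origin: its centre; x axis along the cylinder (y, z may be rolled about it). Seated in a cradle, its centre is 31 mm above the cradle's origin.
- roller_28: Second thinnest of four plain brown wooden clay rollers: solid cylinder 28 mm in diameter, 110 mm long (all equally long), about 47 g. Lies on its side on the table, free to roll, nearer the robot than the rack. Origin: its centre; x axis along the cylinder (y, z may be rolled about it). Seated in a cradle, its centre is 38 mm above the cradle's origin.
- roller_38: Second thickest of four plain brown wooden clay rollers: solid cylinder 38 mm in diameter, 110 mm long (all equally long), about 87 g. Lies on its side on the table, free to roll, nearer the robot than the rack. Origin: its centre; x axis along the cylinder (y, z may be rolled about it). Seated in a cradle, its centre is 45 mm above the cradle's origin.
- roller_48: Thickest of four plain brown wooden clay rollers: solid cylinder 48 mm in diameter, 110 mm long (all equally long), about 139 g. Lies on its side on the table, free to roll, nearer the robot than the rack. Origin: its centre; x axis along the cylinder (y, z may be rolled about it). Seated in a cradle, its centre is 52 mm above the cradle's origin.
- cradle_a: Leftmost (most +y) of four identical fixed plywood cradles, 96 mm (x) by 65 mm (y), 44 mm tall: two cheeks 20 mm thick at x = -38 and +38 mm, each with a 90 degree V notch, lowest line at y = 0, z = 18 mm, mouth 52 mm wide at the top; between them a 56 mm gap with a 6 mm floor, room for fingers. Origin: centre of its underside, 10 mm above the table; x along the notches, y along the row, z up.
- cradle_b: Second cradle from the left, the same as cradle_a. The four stand in a row, about 80 mm apart, on a fixed dark board 130 x 420 mm, 10 mm thick, which lies across the far part of the reach, turned up to 0.2 rad. Origin: centre of its underside, 10 mm above the table; x along the notches, y along the row, z up.
- cradle_c: Third cradle from the left, the same as cradle_a. Origin: centre of its underside, 10 mm above the table; x along the notches, y along the row, z up.
- cradle_d: Rightmost (most -y) cradle, the same as cradle_a. Origin: centre of its underside, 10 mm above the table; x along the notches, y along the row, z up.
- end_post: Tall upright plywood plate 14 mm thick (y), 60 mm wide (x), 90 mm tall, fixed on the board about 70 mm beyond the outermost cradle: next to cradle_a on some starts, next to cradle_d on others. The other end of the row has only a strip 20 mm tall. Origin: centre of its underside, 10 mm above the table.
- pot: Small unglazed terracotta cup, 44 mm across, 50 mm tall, 90 g, standing loose and upright between two of the rollers' places; not to be moved. A stack of small tiles and a small jar stand in two other gaps. Origin: centre of its underside, z up.

How it is judged:
By the outcome, as a careful person would: the job done as asked, in the order asked, and still so for the second after the job is handed in, with the robot touching nothing.
It also fails if it takes over 99 s, if anything falls off the work surface, if the arm or the gripper's body presses on something with over 40 N, if the wrist force passes 120 N, or if a joint passes its speed limit or range.

## Working session

There is one attempt and no reset: what is moved stays moved. The work goes in short steps, Python scripts to look and compute and a tool call to move; the robot and the scene stay as the last step left them, time stands still between calls to the robot, and variables do not carry over. Pictures are saved under pics/ and viewed, at most 14 in all, crops included, and the job is handed in when it is done.

Besides the shell and the picture viewer there is one more tool, called as name(argument=value, ...) on one line, values as JSON. carry_out: Moves the arm, as the interface text tells. Its arguments: {"type":"object","properties":{"deltas":{"type":"array"}},"required":["deltas"]}

```bash
mkdir -p pics
python3 - <<'E'
from cell import ctrl
import cv2,numpy as np
for n in("top","side"):
    im=ctrl.get_image(n); cv2.imwrite(f"pics/{n}0.png",cv2.cvtColor(im,cv2.COLOR_RGB2BGR))
    c=ctrl.calibration(n); print(n,c["mtx"].round(1).tolist(),c["R"].round(3).tolist(),c["t"].round(1).tolist())
s=ctrl.read_state();print(s,ctrl.grip_depth)
E
```

```text
top [[441.2, 0.0, 251.8], [0.0, 441.2, 191.3], [0.0, 0.0, 1.0]] [[0.009, -1.0, 0.025], [-0.991, -0.012, -0.132], [0.133, -0.023, -0.991]] [-15.5, 519.0, 1173.1]
side [[405.1, 0.0, 250.2], [0.0, 405.1, 189.8], [0.0, 0.0, 1.0]] [[-0.897, -0.442, 0.009], [-0.336, 0.669, -0.663], [0.287, -0.598, -0.748]] [503.0, 211.4, 744.7]
{'clock': 0.1, 'qpos': array([ 1.06117205,  0.62926574,  0.03845502,  1.5182482 , -0.027037  ,
        0.99632093, -0.02002702]), 'qd': array([ 0.00043812, -0.0022275 ,  0.00137139, -0.002936  , -0.00168434,
        0.00271399, -0.00048448]), 'tau': array([ 3.91624999e-03, -5.64521527e+01,  1.23047121e+00, -1.93971598e+01,
        1.11960791e-02,  5.37731830e-03,  1.95263347e-06]), 'eef_pos': array([ 278.90024951, -586.50617038,  230.47972413]), 'tool_rot': array([-3.13986822e+00, -7.13761552e-06,  4.43769256e-01]), 'force': array([0.69707938, 0.27320355, 0.28335962]), 'torque': array([ 0.0193607 , -0.00264849, -0.00744819]), 'gripper_force': 0.0, 'width': 85.50035904453388} 18.700000000000003
```

View pics/top0.png

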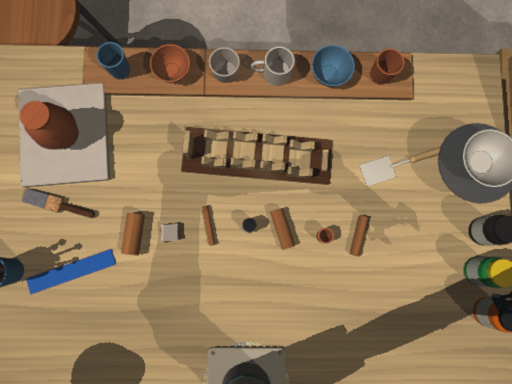

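View pics/side0.png

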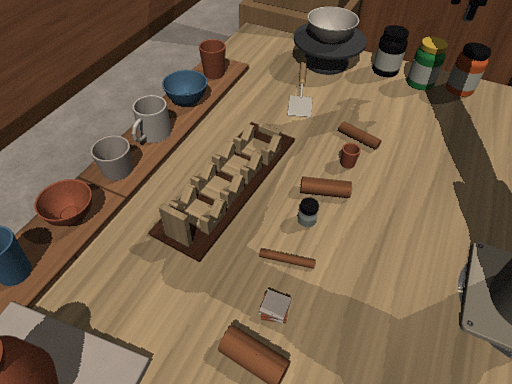

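The top view shows the post at the +y end of the row, around (187,140). The rollers are at (133,233) for 48, (208,225) for 18, (283,228) for 38 and (359,235) for 28. The cup is at (325,235), the jar at (250,225) and the tiles at (171,232). The side view agrees, with the post at (176,225).

```bash
cat > h.py <<'E'
from cell import ctrl
import cv2,numpy as np
def rays(c,uv):
    K,R,t=(np.array(c[k],float) for k in("mtx","R","t"))
    uv=np.atleast_2d(uv).astype(float)
    d=(np.linalg.inv(K)@np.c_[uv,np.ones(len(uv))].T).T@R
    return -R.T@t.ravel(), d/np.linalg.norm(d,axis=1)[:,None]
def plane(c,uv,z):
    o,d=rays(c,uv); return o+d*((z-o[2])/d[:,2])[:,None]
def tri(obs):
    A=np.zeros((3,3));b=np.zeros(3);L=[]
    for c,uv in obs:
        o,d=rays(c,uv);P=np.eye(3)-np.outer(d[0],d[0]);A+=P;b+=P@o;L.append((o,P))
    X=np.linalg.solve(A,b);return X,max(np.linalg.norm(P@(X-o)) for o,P in L)
def proj(c,X):
    p=c["mtx"]@(c["R"]@np.asarray(X,float)+np.ravel(c["t"]));return p[:2]/p[2]
def blob(im,seed,rad):
    """brown-red wood blob nearest seed: centroid, axis end pixels"""
    h=cv2.cvtColor(im,cv2.COLOR_RGB2HSV);H,S,V=cv2.split(h)
    m=(((H<11)|(H>174))&(S>115)&(V>35)).astype(np.uint8)
    n,l,st,ce=cv2.connectedComponentsWithStats(m)
    k=min((i for i in range(1,n) if st[i,4]>60),key=lambda i:np.hypot(*(ce[i]-seed)))
    mk=(l==k).astype(np.uint8);cn=max(cv2.findContours(mk,0,2)[0],key=cv2.contourArea)
    r=cv2.minAreaRect(cn);b=cv2.boxPoints(r)
    e=sorted([(np.linalg.norm(b[0]-b[1]),b[0],b[1],b[3],b[2]),(np.linalg.norm(b[1]-b[2]),b[1],b[2],b[0],b[3])],key=lambda q:q[0])[1]
    return ce[k],(e[1]+e[3])/2,(e[2]+e[4])/2,r,st[k,4]
def save(im,n,box=None,s=1):
    if box:im=im[box[1]:box[3],box[0]:box[2]]
    cv2.imwrite(f"pics/{n}.png",cv2.resize(cv2.cvtColor(im,cv2.COLOR_RGB2BGR),None,fx=s,fy=s,interpolation=cv2.INTER_CUBIC))
E
python3 - <<'E'
from h import *
I={n:cv2.cvtColor(cv2.imread(f"pics/{n}0.png"),cv2.COLOR_BGR2RGB) for n in("top","side")}
C={n:ctrl.calibration(n) for n in I}
S={"48":((133,233),(254,354),24),"18":((208,225),(287,258),9),"38":((283,228),(326,187),19),"28":((359,235),(359,135),14),"pot":((325,235),(349,155),25)}
for k,(a,b,z) in S.items():
    A=blob(I["top"],a,0);B=blob(I["side"],b,0)
    X,e=tri([(C["top"],A[0]),(C["side"],B[0])])
    P=plane(C["top"],[A[1],A[2]],z);d=P[0]-P[1]
    Q=plane(C["side"],[B[1],B[2]],z);f=Q[0]-Q[1]
    print(k,X.round(1),"err",round(e,1),"topz",plane(C["top"],A[0],z)[0].round(1),"yaw",round(np.degrees(np.arctan(d[1]/d[0])),1),round(np.degrees(np.arctan(f[1]/f[0])),1),"len",np.linalg.norm(d).round(),A[0].round(1),B[0].round(1),A[4],B[4])
h=cv2.cvtColor(I["top"],cv2.COLOR_RGB2HSV);m=((h[...,2]<75)).astype(np.uint8);m[:,:175]=0;m[:,340:]=0;m[:122]=0;m[188:]=0
m=cv2.morphologyEx(m,cv2.MORPH_CLOSE,np.ones((3,3)));cn=np.vstack([c for c in cv2.findContours(m,0,2)[0] if cv2.contourArea(c)>30]);r=cv2.minAreaRect(cn)
P=plane(C["top"],cv2.boxPoints(r),10);print(r,P.round(0).tolist(),P.mean(0))
save(I["top"],"top_rack",(170,110,350,195),4)
E
```

```text
48 [508.3 362.9 414.6] err 79.7 topz [701.2 558.5  24. ] yaw 70.6 86.1 len 174.0 [ 48.4 124.5] [207.6 238.2] 1980 317
18 [ 521.  -167.3 -129.7] err 135.3 topz [ 402.8 -215.6    9. ] yaw -89.4 85.6 len 45.0 [325.4 235. ] [240.7 200. ] 186 86
38 [ 402.3 -211.9   27.9] err 0.1 topz [ 402.5 -213.7   19. ] yaw -89.4 -89.1 len 44.0 [325.4 235. ] [349.2 154.5] 186 363
28 [ 402.3 -211.9   27.9] err 0.1 topz [ 402.6 -214.6   14. ] yaw -89.4 -89.1 len 44.0 [325.4 235. ] [349.2 154.5] 186 363
pot [ 402.3 -211.9   27.9] err 0.1 topz [ 402.3 -212.5   25. ] yaw -89.4 -89.1 len 44.0 [325.4 235. ] [349.2 154.5] 186 363
((257.694091796875, 155.0872039794922), (148.37759399414062, 44.19869613647461), 5.013113975524902) [[578.0, 186.0, 10.0], [705.0, 179.0, 10.0], [674.0, -242.0, 10.0], [547.0, -229.0, 10.0]] [626.23654972 -26.6710423   10.        ]
```

View pics/top_rack.png

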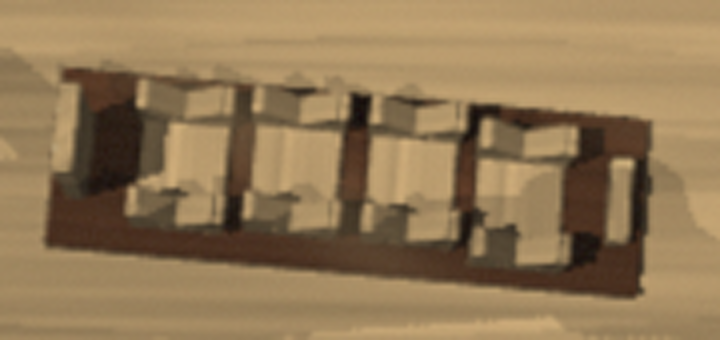

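The crop shows the post at the left (65,130) and the low strip at the right (620,200). The four cradles lie between them, centred near (185,155), (297,160), (413,165) and (525,195). The roller hue mask was too tight, so I'll fix that and work out the first move.

```bash
sed -i 's/(((H<11)|(H>174))&(S>115)&(V>35))/(((H<HM)|(H>174))\&(S>SM)\&(V>35))/; s/def blob(im,seed,rad)/def blob(im,seed,HM=12,SM=150)/' h.py
python3 - <<'E'
from h import *
I={n:cv2.cvtColor(cv2.imread(f"pics/{n}0.png"),cv2.COLOR_BGR2RGB) for n in("top","side")}
C={n:ctrl.calibration(n) for n in I}
S={"48":((133,233),(254,354),24),"18":((208,225),(287,258),9),"38":((283,228),(326,187),19),"28":((359,235),(359,135),14)}
for n in I:
    h=cv2.cvtColor(I[n],cv2.COLOR_RGB2HSV)
    print(n,[h[s[n=="side"][1],s[n=="side"][0]].tolist() for s in S.values()],"table",h[260,230].tolist(),h[210,180].tolist())
for HM,SM in((14,120),(13,140),(12,130)):
  for k,(a,b,z) in S.items():
    A=blob(I["top"],a,HM,SM);B=blob(I["side"],b,HM,SM)
    X,e=tri([(C["top"],A[0]),(C["side"],B[0])])
    P=plane(C["top"],[A[1],A[2]],z);d=P[0]-P[1]
    Q=plane(C["side"],[B[1],B[2]],z);f=Q[0]-Q[1]
    print(k,X.round(1),"err",round(e,1),"topz",plane(C["top"],A[0],z)[0].round(1),"sidez",plane(C["side"],B[0],z)[0].round(1),"yaw",round(np.degrees(np.arctan(d[1]/d[0])),1),round(np.degrees(np.arctan(f[1]/f[0])),1),"len",np.linalg.norm(d).round(),A[4],B[4])
from scipy.spatial.transform import Rotation as Ro
s=ctrl.read_state();T=Ro.from_euler("xyz",s["tool_rot"]).as_matrix();print(T.round(3),s["eef_pos"])
c=ctrl.calibration("wrist");o=-np.array(c["R"]).T@np.ravel(c["t"]);print("cam in tool",T.T@(o-s["eef_pos"]),(T.T@np.array(c["R"]).T).round(3),c["mtx"][0,0])
E
```

```text
top [[12, 158, 132], [13, 154, 144], [12, 157, 133], [12, 162, 145]] table [18, 103, 183] [19, 102, 158]
side [[12, 146, 140], [11, 145, 128], [12, 139, 139], [11, 154, 104]] table [17, 102, 140] [17, 115, 40]
48 [401.8 312.1  25.8] err 0.3 topz [401.6 312.5  24. ] sidez [402.3 311.6  24. ] yaw -5.6 -6.9 len 111.0 672 2111
18 [426.8 108.8  10.5] err 0.3 topz [426.6 108.9   9. ] sidez [427.4 107.9   9. ] yaw 12.5 12.1 len 107.0 213 478
38 [419.1 -94.   21.8] err 0.2 topz [419.4 -94.3  19. ] sidez [419.3 -96.6  19. ] yaw 18.6 18.1 len 108.0 482 781
28 [ 403.1 -307.4   16. ] err 0.7 topz [ 403.8 -307.9   14. ] sidez [ 402.7 -309.9   14. ] yaw -15.4 -14.6 len 110.0 369 430
48 [412.4 311.9  19.6] err 9.3 topz [421.3 312.5  24. ] sidez [402.5 312.1  24. ] yaw -5.6 -6.9 len 77.0 200 1815
18 [427.1 108.6  10. ] err 0.1 topz [427.3 108.7   9. ] sidez [427.1 107.9   9. ] yaw 12.5 12.6 len 61.0 73 414
38 [419.1 -95.   21.1] err 0.5 topz [418.7 -95.2  19. ] sidez [420.  -96.8  19. ] yaw 18.6 18.1 len 105.0 223 638
28 [ 403.2 -307.8   16.2] err 1.0 topz [ 404.3 -308.3   14. ] sidez [ 402.5 -310.6   14. ] yaw -14.8 -16.2 len 106.0 182 337
48 [408.9 379.5 230.5] err 35.1 topz [461.6 459.2  24. ] sidez [402.9 311.7  24. ] yaw 73.6 -6.9 len 82.0 94 1149
18 [503.7 112.4  31.5] err 77.8 topz [587.  114.1   9. ] sidez [428.8 108.5   9. ] yaw 85.7 12.2 len 161.0 230 280
38 [ 427.3 -238.9 -133.1] err 20.1 topz [ 402.1 -213.4   19. ] sidez [421.5 -95.1  19. ] yaw -45.3 18.4 len 43.0 202 435
28 [ 393.6 -197.7  103.7] err 5.5 topz [ 402.2 -214.4   14. ] sidez [ 400.3 -308.4   14. ] yaw -45.3 -16.2 len 43.0 202 230
[[ 0.903  0.429 -0.001]
 [ 0.429 -0.903  0.002]
 [ 0.    -0.002 -1.   ]] [ 278.90024951 -586.50617038  230.47972413]
cam in tool [  76.99224238    0.41132274 -142.74166871] [[ 0.    -0.952 -0.307]
 [ 1.    -0.     0.001]
 [-0.001 -0.307  0.952]] 307.0189363588315
```

Using mask settings (14,120), the roller centres and yaws agree between views, and the measured heights are within 2–3 mm of each radius. Now I'll move over the rack for closer wrist views.

carry_out(deltas=[0, 0, 9.9, 0, 0, 0, -1, 0, 0, 9.9, 0, 0, 0, -1, 0, 0, 9.9, 0, 0, 0, -1, 0, 0, 0, 0.034, -0.05, 0, -1, 0, 0, 0, 0.034, -0.05, 0, -1, 0, 0, 0, 0.034, -0.05, 0, -1, 0, 0, 0, 0.034, -0.05, 0, -1, 0, 0, 0, 0.034, -0.05, 0, -1, 0, 0, 0, 0.034, -0.05, 0, -1, 0, 0, 0, 0.034, -0.05, 0, -1, 0, 0, 0, 0.034, -0.05, 0, -1, 0, 0, 0, 0, 0, 0, -1])

```text
clock: 1.6
eef_pos: [583.7, -201.0, 230.4]
tool_rot: [-3.137, -0.001, -0.064]
force: [0.9, -0.1, 0.5]
width: 85.4
gripper_force: 0.0
```

Run:
```python
from h import *
import pickle
s=ctrl.read_state();c=ctrl.calibration("wrist");im=ctrl.get_image("wrist");pickle.dump((c,im),open("w1.pkl","wb"));save(im,"w1")
print(s["eef_pos"],np.degrees(s["tool_rot"]),s["clock"])
```

```text
[ 583.72519553 -201.02357112  230.41346399] [-1.79755493e+02 -4.79469559e-02 -3.66308932e+00] 1.6
```

View pics/w1.png

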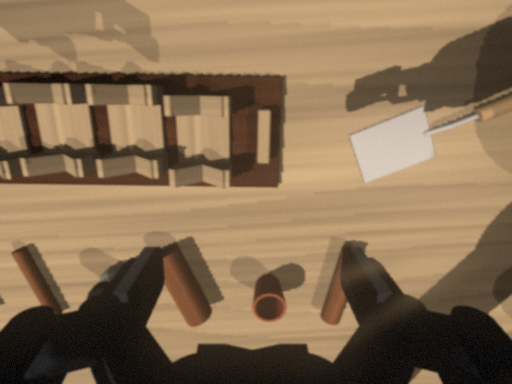

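The wrist view shows cradles b–d and the low strip at (263,137). The board ends at x ≈ 283, so I need to go further left and a bit further out.

carry_out(deltas=[0, 0, 0.4, 0.017, -0.05, 0, -1, 0, 0, 0, 0.017, -0.05, 0, -1, 0, 0, 0, 0.017, -0.05, 0, -1, 0, 0, 0, 0, 0, 0, -1])

```text
clock: 2.15
eef_pos: [643.7, -58.0, 230.6]
tool_rot: [-3.139, 0.0, -0.075]
force: [-0.3, -0.6, -0.3]
width: 85.2
gripper_force: 0.0
```

Run:
```python
from h import *
import pickle
s=ctrl.read_state();c=ctrl.calibration("wrist");im=ctrl.get_image("wrist");pickle.dump((c,im),open("w2.pkl","wb"))
print(s["eef_pos"],np.degrees(s["tool_rot"]),s["clock"])
```

```text
[643.74051438 -57.98918921 230.63961745] [-1.79825933e+02  2.27002308e-02 -4.30878914e+00] 2.15
```

carry_out(deltas=[0, 0, 0, 0, -0.05, 0, -1, 0, 0, 0, 0, -0.05, 0, -1, 0, 0, 0, 0, 0, 0, -1])

```text
clock: 2.58
eef_pos: [650.5, 39.9, 231.0]
tool_rot: [-3.139, 0.001, -0.077]
force: [0.0, -0.5, -0.3]
width: 85.2
gripper_force: 0.0
```

Run:
```python
from h import *
import pickle
s=ctrl.read_state();c=ctrl.calibration("wrist");im=ctrl.get_image("wrist");pickle.dump((c,im),open("w3.pkl","wb"))
c2,im2=pickle.load(open("w2.pkl","rb"))
print(s["eef_pos"],np.degrees(s["tool_rot"]),s["clock"])
save(np.vstack([im2[:200],im[:200]]),"w23",None,1.5)
```

```text
[650.54179283  39.90630989 230.96455798] [-1.79875855e+02  5.92980356e-02 -4.43643657e+00] 2.575
```

View pics/w23.png

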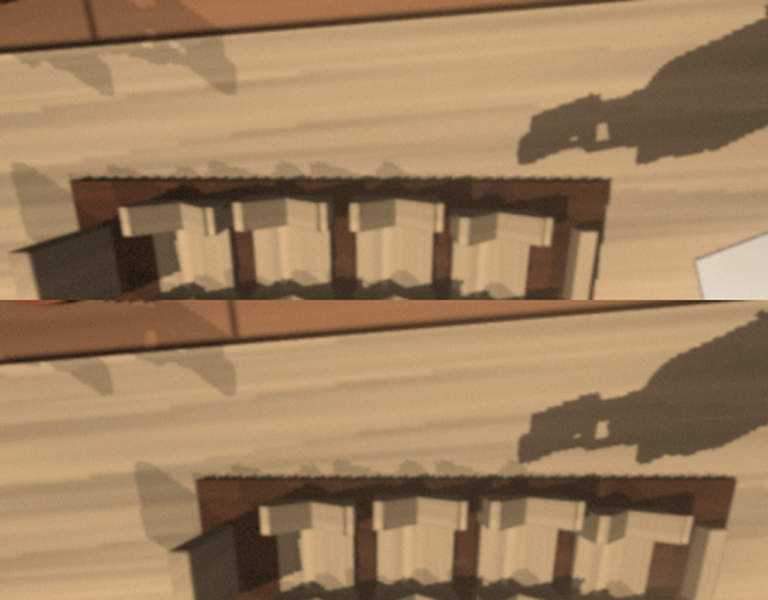

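Run:
```python
from h import *
import pickle
a=pickle.load(open("w2.pkl","rb"))[1][115:255,65:390];b=pickle.load(open("w3.pkl","rb"))[1][115:255,145:470]
o=[cv2.resize(cv2.convertScaleAbs(x,alpha=1.3),None,fx=2.4,fy=2.1,interpolation=cv2.INTER_CUBIC) for x in(a,b)]
save(np.vstack(o),"z23")
```

```text
(no output)
```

View pics/z23.png

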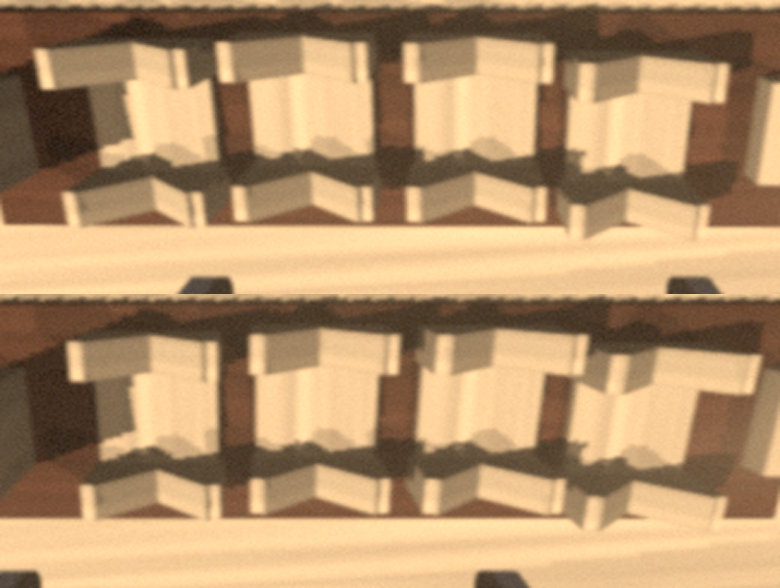

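The zoom shows the valley vertices clearly in both views. In the first row the far-outer vertices are at (133,42), (287,38), (477,38) and (640,57). The near-outer ones are at (158,212), (305,209), (475,209) and (625,224). I'll triangulate these.

Run:
```python
from h import *
import pickle
c2=pickle.load(open("w2.pkl","rb"))[0];c3=pickle.load(open("w3.pkl","rb"))[0]
V={"a":([(133,42),(143,80),(152,178),(158,212)],[(148,336),(150,372),(157,470),(158,503)]),
"b":([(287,38),(290,74),(304,174),(305,209)],[(321,330),(321,366),(320,466),(319,500)]),
"c":([(477,38),(476,74),(475,172),(475,209)],[(497,332),(494,366),(482,464),(478,500)]),
"d":([(640,57),(637,92),(627,190),(625,224)],[(621,350),(617,388),(610,484),(605,518)])}
for k,(p,q) in V.items():
    p=np.array(p)/[2.4,2.1]+[65,115];q=(np.array(q)-[0,294])/[2.4,2.1]+[145,115]
    X=np.array([tri([(c2,a),(c3,b)])[0] for a,b in zip(p,q)])
    P2=plane(c2,p,28);P3=plane(c3,q,28);P=(P2+P3)/2;d=P[0]-P[3]
    print(k,"z",X[:,2].round(1),"tri",X.mean(0).round(1),"pl2",P2.mean(0).round(1),"pl3",P3.mean(0).round(1),"yaw",np.degrees(np.arctan2(d[1],d[0])).round(1),"len",np.linalg.norm(d).round(1))
s=ctrl.read_state();print(s["eef_pos"])
```

```text
a z [22.8 15.1 27.9 24.7] tri [635.8  91.3  22.6] pl2 [636.6  89.   28. ] pl3 [637.1  90.4  28. ] yaw -4.2 len 96.9
b z [51.4 52.4 45.4 47.8] tri [638.9  10.8  49.2] pl2 [633.5  15.9  28. ] pl3 [633.6   9.4  28. ] yaw -3.2 len 97.6
c z [30.1 32.3 30.  29.3] tri [628.  -70.7  30.4] pl2 [627.4 -70.7  28. ] pl3 [627.4 -71.4  28. ] yaw -4.3 len 97.0
d z [-43.8 -38.6 -13.7 -13.9] tri [ 594.9 -159.3  -27.5] pl2 [ 611.7 -146.3   28. ] pl3 [ 611.3 -132.8   28. ] yaw -2.4 len 97.6
[650.48953268  36.05441373 231.11418566]
```

Cradles b and d disagree between the views, so some vertices were misread. I'll zoom in on those two.

Run:
```python
from h import *
import pickle
a=pickle.load(open("w2.pkl","rb"))[1];b=pickle.load(open("w3.pkl","rb"))[1]
f=lambda im,x:cv2.resize(cv2.convertScaleAbs(im[125:230,x:x+80],alpha=1.4),None,fx=5,fy=2.85,interpolation=cv2.INTER_CUBIC)
save(np.vstack([np.hstack([f(a,150),f(a,295)]),np.hstack([f(b,240),f(b,375)])]),"z4")
```

```text
(no output)
```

View pics/z4.png

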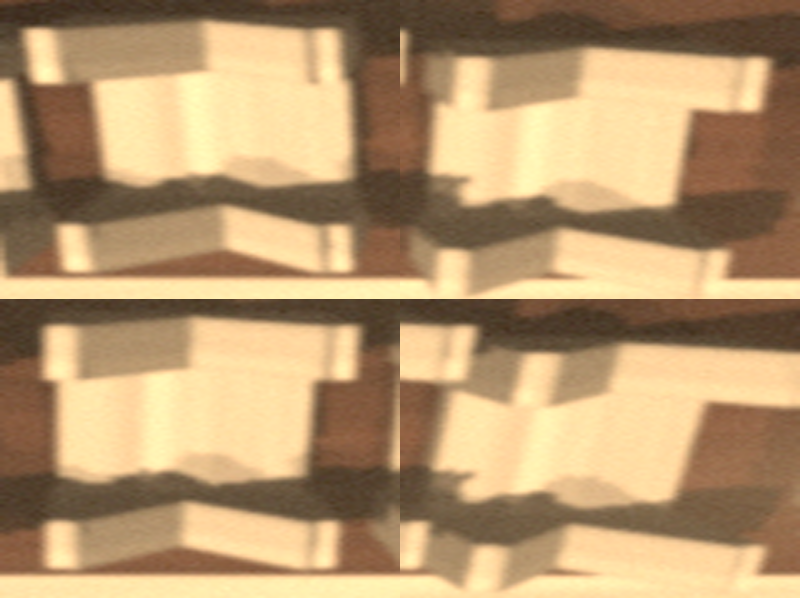

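Run:
```python
from h import *
import pickle
c2=pickle.load(open("w2.pkl","rb"))[0];c3=pickle.load(open("w3.pkl","rb"))[0]
V={"b":([(207,22),(207,71),(222,205),(222,248)],[(190,19),(190,69),(183,203),(183,247)],150,240),
"d":([(182,48),(180,98),(155,229),(153,273)],[(217,45),(211,95),(167,227),(157,271)],295,375)}
for k,(p,q,x,y) in V.items():
    p=np.array(p)/[5,2.85]+[x,125];q=np.array(q)/[5,2.85]+[y,125]
    X=np.array([tri([(c2,a),(c3,b)])[0] for a,b in zip(p,q)])
    P2=plane(c2,p,28);P3=plane(c3,q,28);P=(P2+P3)/2;d=P[0]-P[3]
    print(k,"z",X[:,2].round(1),"tri",X.mean(0).round(1),"pl2",P2.mean(0).round(1),"pl3",P3.mean(0).round(1),"yaw",np.degrees(np.arctan2(d[1],d[0])).round(1),"len",np.linalg.norm(d).round(1))
```

```text
b z [23.1 29.  27.3 32.7] tri [634.8  10.7  28. ] pl2 [634.5  10.7  28. ] pl3 [634.5  10.7  28. ] yaw -4.8 len 95.5
d z [27.3 30.1 30.7 29.5] tri [ 612.4 -146.    29.4] pl2 [ 611.9 -146.3   28. ] pl3 [ 611.7 -146.7   28. ] yaw -3.8 len 96.6
```

Cradles, all at yaw ≈ -4.3°:

| Cradle | x (mm) | y (mm) |
|---|---|---|
| a | 637 | 90 |
| b | 634.5 | 10.7 |
| c | 627.4 | -71 |
| d | 612 | -146.5 |

The valley height comes out at about 28 mm, as the text implies. I'll start with the 48 mm roller.

```bash
cat > go.py <<'E'
import sys
from cell import ctrl
import numpy as np
s=ctrl.read_state();p=np.array(s["eef_pos"]);rr=np.degrees(s["tool_rot"])
print("at",p.round(1),rr.round(2),"w",round(s["width"],1),"f",s["force"].round(1),"t",round(s["clock"],2))
for a in sys.argv[1:]:
    x,y,z,w=map(float,a.split(","));g=np.radians(w);d=np.array([x,y,z])-p
    t=np.array([np.cos(g)*d[0]+np.sin(g)*d[1],np.sin(g)*d[0]-np.cos(g)*d[1],-d[2]])
    n=int(np.ceil(np.linalg.norm(t[:])/60));print(a,"wz",round(rr[2]-w,2),"shift",t.round(1),"n",n,"per",(t/max(n,1)).round(1))
    p=np.array([x,y,z]);rr=np.array([0,0,w])
E
python3 go.py 401.8,312.3,120,-6 401.8,312.3,6,-6
```

```text
at [650.5  36.1 231.1] [ 1.7995e+02  4.0000e-02 -4.6500e+00] w 85.6 f [ 0.3 -0.5 -0. ] t 2.62
401.8,312.3,120,-6 wz 1.35 shift [-276.2 -248.7  111.1] n 7 per [-39.5 -35.5  15.9]
401.8,312.3,6,-6 wz 0.0 shift [  0.  -0. 114.] n 2 per [ 0. -0. 57.]
```

carry_out(deltas=[0, 0, 1.4, 0, 0, 0, -1, 0, 0, 0, -0.0395, -0.0355, 0.0158, -1, 0, 0, 0, -0.0395, -0.0355, 0.0158, -1, 0, 0, 0, -0.0395, -0.0355, 0.0158, -1, 0, 0, 0, -0.0395, -0.0355, 0.0158, -1, 0, 0, 0, -0.0395, -0.0355, 0.0158, -1, 0, 0, 0, -0.0395, -0.0355, 0.0158, -1, 0, 0, 0, -0.0395, -0.0355, 0.0158, -1, 0, 0, 0, 0, 0, 0, -1, 0, 0, 0, 0, 0, 0, -1, 0, 0, 0, 0, 0, 0, -1])

```text
clock: 4.0
eef_pos: [404.4, 311.2, 121.2]
tool_rot: [3.141, -0.002, -0.11]
force: [0.8, 0.1, -0.2]
width: 85.3
gripper_force: 0.0
```

```bash
python3 go.py 401.8,312.3,120,-6 401.8,312.3,6,-6
```

```text
at [404.4 311.2 121.2] [ 1.7999e+02 -1.0000e-01 -6.3200e+00] w 85.3 f [ 0.8  0.1 -0.2] t 4.0
401.8,312.3,120,-6 wz -0.32 shift [-2.7 -0.9  1.2] n 1 per [-2.7 -0.9  1.2]
401.8,312.3,6,-6 wz 0.0 shift [  0.  -0. 114.] n 2 per [ 0. -0. 57.]
```

carry_out(deltas=[0, 0, 0, -0.0025, -0.001, 0.04, -1, 0, 0, 0, 0, 0, 0.04, -1, 0, 0, 0, 0, 0, 0.035, -1, 0, 0, 0, 0, 0, 0, -1, 0, 0, 0, 0, 0, 0, 0.6, 0, 0, 0, 0, 0, 0, 0.6, 0, 0, 0, 0, 0, 0, 0.6, 0, 0, 0, 0, 0, 0, 0.6, 0, 0, 0, 0, 0, 0, 0.6])

```text
clock: 5.12
eef_pos: [401.1, 314.7, 7.5]
tool_rot: [-3.14, -0.002, -0.106]
force: [-0.3, -1.3, 5.4]
width: 46.4
gripper_force: 60.6
```

```bash
python3 go.py 401.8,312.3,150,-6 637,90,150,-4.3 637,90,45.5,-4.3
```

```text
at [401.1 314.7   7.5] [-1.799e+02 -1.300e-01 -6.100e+00] w 46.4 f [-0.3 -1.3  5.4] t 5.12
401.8,312.3,150,-6 wz -0.1 shift [   1.     2.3 -142.5] n 3 per [  0.3   0.8 -47.5]
637,90,150,-4.3 wz -1.7 shift [251.2 204.   -0. ] n 6 per [41.9 34.  -0. ]
637,90,45.5,-4.3 wz 0.0 shift [  0.   -0.  104.5] n 2 per [ 0.  -0.  52.2]
```

carry_out(deltas=[0, 0, 0, 0, 0, -0.04, 0.6, 0, 0, 0, 0, 0, -0.05, 0.6, 0, 0, -1.7, 0, 0, -0.05, 0.6, 0, 0, 0, 0.042, 0.034, 0, 0.6, 0, 0, 0, 0.042, 0.034, 0, 0.6, 0, 0, 0, 0.042, 0.034, 0, 0.6, 0, 0, 0, 0.042, 0.034, 0, 0.6, 0, 0, 0, 0.042, 0.034, 0, 0.6, 0, 0, 0, 0.042, 0.036, 0, 0.6, 0, 0, 0, 0, 0, 0, 0.6, 0, 0, 0, 0, 0, 0, 0.6, 0, 0, 0, 0, 0, 0, 0.6])

```text
clock: 6.62
eef_pos: [634.5, 91.7, 146.0]
tool_rot: [-3.141, 0.001, -0.074]
force: [0.5, 1.1, -1.3]
width: 46.6
gripper_force: 62.7
```

```bash
python3 go.py 637,90,65,-4.3 637,90,46,-4.3
```

```text
at [634.5  91.7 146. ] [-1.7994e+02  4.0000e-02 -4.2400e+00] w 46.6 f [ 0.5  1.1 -1.3] t 6.62
637,90,65,-4.3 wz 0.06 shift [ 2.6  1.5 81. ] n 2 per [ 1.3  0.7 40.5]
637,90,46,-4.3 wz 0.0 shift [ 0. -0. 19.] n 1 per [ 0. -0. 19.]
```

carry_out(deltas=[0, 0, 0, 0.002, 0.0015, 0.04, 0.6, 0, 0, 0, 0, 0, 0.035, 0.6, 0, 0, 0, 0, 0, 0.01, 0.6, 0, 0, 0, 0, 0, 0.01, 0.6, 0, 0, 0, 0, 0, 0, 0.6, 0, 0, 0, 0, 0, 0.003, 0.6, 0, 0, 0, 0, 0, 0, 0.6, 0, 0, 0, 0, 0, 0, 0.6])

```text
clock: 7.62
eef_pos: [638.7, 89.1, 49.0]
tool_rot: [-3.14, -0.003, -0.076]
force: [0.3, 3.0, 5.5]
width: 46.4
gripper_force: 63.2
```

carry_out(deltas=[0, 0, 0, -0.0015, 0, 0.0015, 0.6, 0, 0, 0, 0, 0, 0.001, 0.6, 0, 0, 0, 0, 0, 0, 0.6, 0, 0, 0, 0, 0, 0, 0.6])

```text
clock: 8.12
eef_pos: [638.7, 90.5, 47.6]
tool_rot: [-3.138, -0.006, -0.075]
force: [0.2, 4.0, 9.5]
width: 46.2
gripper_force: 64.2
```

carry_out(deltas=[0, 0, 0, 0, 0, 0, -0.6, 0, 0, 0, 0, 0, 0, -0.6, 0, 0, 0, 0, 0, 0, -0.6, 0, 0, 0, 0, 0, 0, -0.6, 0, 0, 0, 0, 0, -0.03, -0.6, 0, 0, 0, 0, 0, -0.05, -0.6, 0, 0, 0, 0, 0, -0.05, -0.6, 0, 0, 0, 0, 0, 0, -0.6, 0, 0, 0, 0, 0, 0, -0.6])

```text
clock: 9.25
eef_pos: [635.3, 88.2, 174.8]
tool_rot: [3.141, 0.001, -0.076]
force: [-0.8, -0.5, -0.7]
width: 68.2
gripper_force: 0.0
```

```bash
python3 - <<'E'
from h import *
im=ctrl.get_image("top");sd=ctrl.get_image("side");w=ctrl.get_image("wrist")
save(np.hstack([cv2.resize(sd[120:270,140:310],None,fx=2,fy=2),cv2.resize(w[:300],(400,300))]),"p1")
E
python3 go.py 418.9,-94.5,120,18.4 418.9,-94.5,4,18.4
```

```text
at [634.8  88.1 173.6] [ 1.7996e+02  1.7000e-01 -4.3700e+00] w 68.3 f [-1.   0.8  1.1] t 9.4
418.9,-94.5,120,18.4 wz -22.77 shift [-262.5  105.1   53.6] n 5 per [-52.5  21.   10.7]
418.9,-94.5,4,18.4 wz 0.0 shift [  0.   0. 116.] n 2 per [ 0.  0. 58.]
```

View pics/p1.png

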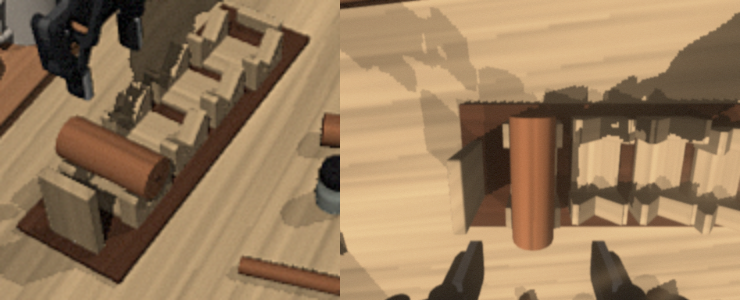

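The 48 mm roller sits in cradle a beside the post, at about (110,155) in the side crop. Next is the 38 mm roller.

carry_out(deltas=[0, 0, -7.6, 0, 0, 0, -0.6, 0, 0, -7.6, 0, 0, 0, -0.6, 0, 0, -7.6, 0, 0, 0, -0.6, 0, 0, 0, -0.0525, 0.021, 0.0105, -0.6, 0, 0, 0, -0.0525, 0.021, 0.0105, -0.6, 0, 0, 0, -0.0525, 0.021, 0.0105, -0.6, 0, 0, 0, -0.0525, 0.021, 0.0105, -0.6, 0, 0, 0, -0.0525, 0.021, 0.0105, -0.6, 0, 0, 0, 0, 0, 0, -0.6, 0, 0, 0, 0, 0, 0, -0.6, 0, 0, 0, 0, 0, 0, -0.6])

```text
clock: 10.78
eef_pos: [421.4, -93.5, 122.6]
tool_rot: [3.142, -0.001, 0.323]
force: [0.0, -0.5, -0.2]
width: 68.2
gripper_force: 0.0
```

```bash
python3 go.py 418.9,-94.5,4,18.4
```

```text
at [421.4 -93.5 122.6] [ 1.800e+02 -6.000e-02  1.853e+01] w 68.2 f [ 0.  -0.5 -0.2] t 10.78
418.9,-94.5,4,18.4 wz 0.13 shift [-2.700e+00  1.000e-01  1.186e+02] n 2 per [-1.3  0.1 59.3]
```

carry_out(deltas=[0, 0, 0, -0.0025, 0, 0.04, -0.6, 0, 0, 0, 0, 0, 0.04, -0.6, 0, 0, 0, 0, 0, 0.037, -0.6, 0, 0, 0, 0, 0, 0, -0.6, 0, 0, 0, 0, 0, 0, 0.7, 0, 0, 0, 0, 0, 0, 0.7, 0, 0, 0, 0, 0, 0, 0.7, 0, 0, 0, 0, 0, 0, 0.7, 0, 0, 0, 0, 0, 0, 0.7])

```text
clock: 11.9
eef_pos: [411.9, -102.9, 42.9]
tool_rot: [3.128, 0.026, 0.322]
force: [-0.1, 1.1, -0.2]
width: 12.8
gripper_force: 0.0
```

```bash
python3 go.py 418.9,-94.5,150,18.4 634.5,11,150,-4.3
```

```text
at [ 411.9 -102.9   42.9] [179.2    1.48  18.44] w 12.8 f [-0.1  1.1 -0.2] t 11.9
418.9,-94.5,150,18.4 wz 0.04 shift [   9.3   -5.7 -107.1] n 2 per [  4.6  -2.9 -53.5]
634.5,11,150,-4.3 wz 22.7 shift [ 207.1 -121.4   -0. ] n 5 per [ 41.4 -24.3  -0. ]
```

Run:
```python
from h import *
s=ctrl.read_state();print(s["qpos"].round(3),s["force"],s["width"])
a=ctrl.get_image("wrist");save(a,"q1")
```

```text
[ 0.267  0.691 -0.157  2.257  0.526  0.249 -1.617] [-0.12998784  1.1308411  -0.23190529] 12.801774427038549
```

View pics/q1.png

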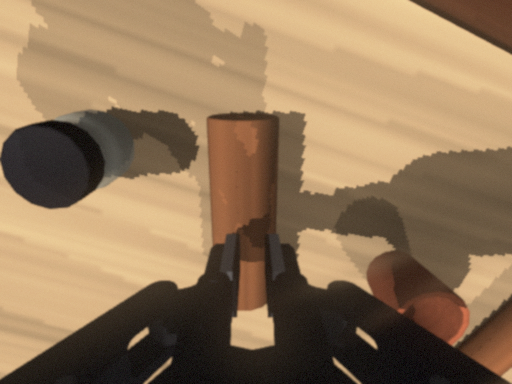

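Joint 6 ran into its 0.23 lower limit, and the fingers closed just above the roller without gripping it. It still lies at about (243,200), between the jar on the left and the cup on the right. I'll lift, lean the hand about 10° outward in the plane of the roller's axis, and re-measure.

carry_out(deltas=[0, 0, 0, 0, 0, -0.05, 0.7, 0, 0, 0, 0, 0, -0.04, 0.7, 0, -8.5, 0, 0, 0, 0, -0.6, 0.8, 0, 0, 0, 0, 0, -0.6, 0, 0, 0, 0, 0, 0, -0.6, 0, 0, 0, 0, 0, 0, -0.6, 0, 0, 0, 0, 0, 0, -0.6])

```text
clock: 12.82
eef_pos: [412.7, -101.2, 132.5]
tool_rot: [-3.141, 0.175, 0.319]
force: [1.0, 1.1, 0.6]
width: 68.5
gripper_force: 0.0
```

```bash
cat > roll.py <<'E'
from h import *
import sys
def meas(S):
    I={n:ctrl.get_image(n) for n in("top","side")};C={n:ctrl.calibration(n) for n in I}
    for k,(X0,z) in S.items():
        A=blob(I["top"],proj(C["top"],X0),14,120);B=blob(I["side"],proj(C["side"],X0),14,120)
        X,e=tri([(C["top"],A[0]),(C["side"],B[0])]);P=plane(C["top"],[A[1],A[2]],z);d=P[0]-P[1];Q=plane(C["side"],[B[1],B[2]],z);f=Q[0]-Q[1]
        print(k,X.round(1),"err",round(e,1),"top",plane(C["top"],A[0],z)[0].round(1),"side",plane(C["side"],B[0],z)[0].round(1),"yaw",round(np.degrees(np.arctan(d[1]/d[0])),1),round(np.degrees(np.arctan(f[1]/f[0])),1),"len",np.linalg.norm(d).round(),np.linalg.norm(f).round(),A[4],B[4])
E
python3 - <<'E'
from roll import *
meas({"38":((419,-94,19),19)})
print(ctrl.read_state()["qpos"].round(3))
E
python3 go.py 418.9,-94.5,120,18.4
```

```text
38 [ 404.  -101.3   16.6] err 15.9 top [ 388.3 -103.7   19. ] side [419.3 -96.5  19. ] yaw 18.6 17.6 len 42.0 112.0 187 783
[ 0.356  0.571 -0.349  2.081  0.38   0.722 -1.52 ]
at [ 413.2 -101.   132.7] [-179.99   10.01   18.31] w 68.2 f [ 0.5 -0.3 -0.4] t 12.93
418.9,-94.5,120,18.4 wz -0.09 shift [ 7.5 -4.4 12.7] n 1 per [ 7.5 -4.4 12.7]
```

```bash
cat > go.py <<'E'
import sys
from cell import ctrl
import numpy as np
from scipy.spatial.transform import Rotation as Ro
s=ctrl.read_state();p=np.array(s["eef_pos"]);R=Ro.from_euler("xyz",s["tool_rot"])
print("at",p.round(1),np.degrees(s["tool_rot"]).round(2),"w",round(s["width"],1),"f",s["force"].round(1),"t",round(s["clock"],2),"q",s["qpos"].round(2))
for a in sys.argv[1:]:
    v=list(map(float,a.split(",")));G=Ro.from_euler("xyz",[180,v[4] if len(v)>4 else 0,v[3]],degrees=True)
    rv=np.degrees((R.inv()*G).as_rotvec());t=G.inv().apply(np.array(v[:3])-p)
    n=max(1,int(np.ceil(np.linalg.norm(t)/60)));print(a,"turn",rv.round(2),"shift",t.round(1),"n",n,"per",(t/n).round(1))
    p=np.array(v[:3]);R=G
E
python3 go.py 416.9,-95.8,100,18.4,10 416.9,-95.8,7,18.4,10
```

```text
at [ 413.2 -101.   132.7] [-179.99   10.01   18.31] w 68.2 f [ 0.5 -0.3 -0.4] t 12.93 q [ 0.36  0.57 -0.35  2.08  0.38  0.72 -1.52]
416.9,-95.8,100,18.4,10 turn [-0.02  0.01 -0.09] shift [10.8 -3.8 31.3] n 1 per [10.8 -3.8 31.3]
416.9,-95.8,7,18.4,10 turn [0. 0. 0.] shift [16.1 -0.  91.6] n 2 per [ 8.1 -0.  45.8]
```

carry_out(deltas=[0, 0, 0, 0.011, -0.004, 0.031, -0.6, 0, 0, 0, 0.0055, 0, 0.031, -0.6, 0, 0, 0, 0.0055, 0, 0.031, -0.6, 0, 0, 0, 0.005, 0, 0.028, -0.6, 0, 0, 0, 0, 0, 0, -0.6, 0, 0, 0, 0, 0, 0, -0.6])

```text
clock: 13.68
eef_pos: [418.0, -95.3, 9.5]
tool_rot: [3.141, 0.174, 0.32]
force: [0.5, 0.6, 0.0]
width: 68.0
gripper_force: 0.0
```

```bash
python3 go.py 416.9,-95.8,7,18.4,10
```

```text
at [418.  -95.3   9.5] [179.99   9.96  18.32] w 68.0 f [0.5 0.6 0. ] t 13.68 q [ 0.24  0.8  -0.21  2.13  0.53  0.44 -1.67]
416.9,-95.8,7,18.4,10 turn [-0.   -0.04 -0.08] shift [-0.7  0.1  2.7] n 1 per [-0.7  0.1  2.7]
```

carry_out(deltas=[0, 0, 0, -0.0007, 0, 0.0025, -0.6, 0, 0, 0, 0, 0, 0, 0.7, 0, 0, 0, 0, 0, 0, 0.7, 0, 0, 0, 0, 0, 0, 0.7, 0, 0, 0, 0, 0, 0, 0.7, 0, 0, 0, 0, 0, 0, 0.7])

```text
clock: 14.42
eef_pos: [416.9, -95.9, 7.3]
tool_rot: [3.141, 0.174, 0.319]
force: [0.3, 0.9, 7.3]
width: 36.2
gripper_force: 59.3
```

```bash
python3 go.py 416.9,-95.8,165,18.4,10 632,11,165,-4.3,10 632,11,80,-4.3,10
```

```text
at [416.9 -95.9   7.3] [179.96   9.96  18.3 ] w 36.2 f [0.3 0.9 7.3] t 14.43 q [ 0.24  0.81 -0.2   2.13  0.53  0.43 -1.67]
416.9,-95.8,165,18.4,10 turn [ 0.02 -0.04 -0.1 ] shift [-2.740e+01 -1.000e-01 -1.553e+02] n 3 per [ -9.1  -0.  -51.8]
632,11,165,-4.3,10 turn [ 3.94 -0.   22.36] shift [ 203.3 -122.6  -35.9] n 5 per [ 40.7 -24.5  -7.2]
632,11,80,-4.3,10 turn [0. 0. 0.] shift [14.8 -0.  83.7] n 2 per [ 7.4 -0.  41.9]
```

carry_out(deltas=[0, 0, 0, -0.009, 0, -0.052, 0.7, 0, 0, 0, -0.009, 0, -0.052, 0.7, 0, 0, 0, -0.009, 0, -0.052, 0.7, 1.31, 0, 7.45, 0, 0, 0, 0.7, 1.31, 0, 7.45, 0, 0, 0, 0.7, 1.31, 0, 7.45, 0, 0, 0, 0.7, 0, 0, 0, 0.0405, -0.0245, -0.007, 0.7, 0, 0, 0, 0.0405, -0.0245, -0.007, 0.7, 0, 0, 0, 0.0405, -0.0245, -0.007, 0.7, 0, 0, 0, 0.0405, -0.0245, -0.007, 0.7, 0, 0, 0, 0.0405, -0.0245, -0.007, 0.7, 0, 0, 0, 0, 0, 0, 0.7])

```text
clock: 15.92
eef_pos: [633.5, 14.2, 163.5]
tool_rot: [-3.139, 0.173, -0.073]
force: [-0.8, 0.3, -1.2]
width: 36.3
gripper_force: 60.8
```

carry_out(deltas=[0, 0, 0, 0, 0, 0, 0.7, 0, 0, 0, 0, 0, 0, 0.7])

```text
clock: 16.18
eef_pos: [630.2, 9.6, 164.2]
tool_rot: [3.14, 0.176, -0.078]
force: [-0.5, 0.3, -0.9]
width: 35.7
gripper_force: 60.8
```

```bash
python3 go.py 632.4,11,48,-4.3,10
```

```text
at [630.2   9.6 164.2] [179.93  10.06  -4.45] w 35.7 f [-0.5  0.3 -0.9] t 16.18 q [ 0.12  0.78 -0.31  1.45  0.2   1.12 -1.88]
632.4,11,48,-4.3,10 turn [ 0.04  0.06 -0.14] shift [ 22.2  -1.5 114.1] n 2 per [11.1 -0.8 57. ]
```

carry_out(deltas=[0, 0, 0, 0.009, -0.0015, 0.04, 0.7, 0, 0, 0, 0.0075, 0, 0.04, 0.7, 0, 0, 0, 0.004, 0, 0.024, 0.7, 0, 0, 0, 0.0018, 0, 0.01, 0.7, 0, 0, 0, 0, 0, 0, 0.7, 0, 0, 0, 0, 0, 0, 0.7, 0, 0, 0, 0.0005, 0, 0.0025, 0.7, 0, 0, 0, 0, 0, 0, 0.7])

```text
clock: 17.18
eef_pos: [633.9, 12.2, 45.9]
tool_rot: [3.141, 0.174, -0.076]
force: [-0.3, 0.0, -1.6]
width: 35.8
gripper_force: 60.8
```

```bash
python3 go.py 632.4,11,44,-4.3,10
```

```text
at [633.9  12.2  45.9] [179.99   9.96  -4.38] w 35.8 f [-0.3  0.  -1.6] t 17.18 q [ 0.1   0.93 -0.28  1.51  0.25  0.92 -1.9 ]
632.4,11,44,-4.3,10 turn [-0.01 -0.04 -0.08] shift [-1.   1.3  2.1] n 1 per [-1.   1.3  2.1]
```

carry_out(deltas=[0, 0, 0, -0.001, 0.001, 0.002, 0.7, 0, 0, 0, 0, 0, 0, 0.7, 0, 0, 0, 0, 0, 0, -0.15, 0, 0, 0, 0, 0, 0, -0.15, 0, 0, 0, 0, 0, 0, -0.15, 0, 0, 0, 0, 0, 0, -0.15, 0, 0, 0, -0.005, 0, -0.03, -0.15, 0, 0, 0, -0.007, 0, -0.04, -0.15, 0, 0, 0, -0.009, 0, -0.05, -0.15, 0, 0, 0, 0, 0, 0, -0.3, 0, 0, 0, 0, 0, 0, -0.3])

```text
clock: 18.55
eef_pos: [632.0, 11.1, 165.2]
tool_rot: [3.141, 0.175, -0.076]
force: [-0.6, 0.3, -0.8]
width: 55.4
gripper_force: 0.0
```

```bash
python3 go.py 402.5,-307.8,130,-15.2,0 402.5,-307.8,3,-15.2,0
```

```text
at [632.   11.1 165.2] [179.97  10.03  -4.38] w 55.4 f [-0.6  0.3 -0.8] t 18.55 q [ 0.12  0.78 -0.31  1.45  0.2   1.12 -1.88]
402.5,-307.8,130,-15.2,0 turn [ 0.97  9.99 10.8 ] shift [-137.8  367.9   35.2] n 7 per [-19.7  52.6   5. ]
402.5,-307.8,3,-15.2,0 turn [0. 0. 0.] shift [  0.  -0. 127.] n 3 per [ 0.  -0.  42.3]
```

```bash
python3 go.py 401.5,-307.5,110,-15.2,10 401.5,-307.5,5,-15.2,10
```

```text
at [632.   11.1 165.2] [179.97  10.03  -4.38] w 55.4 f [-0.6  0.3 -0.8] t 18.55 q [ 0.12  0.78 -0.31  1.45  0.2   1.12 -1.88]
401.5,-307.5,110,-15.2,10 turn [ 1.91  0.02 10.66] shift [-127.2  367.9   78.5] n 7 per [-18.2  52.6  11.2]
401.5,-307.5,5,-15.2,10 turn [0. 0. 0.] shift [ 18.2  -0.  103.4] n 2 per [ 9.1 -0.  51.7]
```

carry_out(deltas=[0.95, 0, 5.33, 0, 0, 0, -0.3, 0.95, 0, 5.33, 0, 0, 0, -0.3, 0, 0, 0, -0.018, 0.0525, 0.011, -0.3, 0, 0, 0, -0.018, 0.0525, 0.011, -0.3, 0, 0, 0, -0.018, 0.0525, 0.011, -0.3, 0, 0, 0, -0.018, 0.0525, 0.011, -0.3, 0, 0, 0, -0.018, 0.0525, 0.011, -0.3, 0, 0, 0, -0.018, 0.0525, 0.011, -0.3, 0, 0, 0, -0.018, 0.0525, 0.011, -0.3, 0, 0, 0, 0, 0, 0, -0.3, 0, 0, 0, 0, 0, 0, -0.3, 0, 0, 0, 0, 0, 0, -0.3])

```text
clock: 20.05
eef_pos: [404.4, -305.6, 111.1]
tool_rot: [-3.14, 0.175, -0.262]
force: [-0.6, -0.7, -0.1]
width: 55.6
gripper_force: 0.0
```

```bash
python3 - <<'E'
from roll import *
meas({"28":((403,-308,14),14),"38p":((634,11,55),55),"48p":((637,90,62),62)})
E
python3 go.py 401.5,-307.5,5,-15.2,10
```

```text
28 [ 390.5 -297.6   25.1] err 10.8 top [ 380.  -301.9   14. ] side [ 402.8 -309.7   14. ] yaw -13.9 -15.8 len 68.0 114.0 199 430
38p [598.3  70.5 126.9] err 1.4 top [612.5  73.4  55. ] side [636.8  12.8  55. ] yaw 85.5 -5.1 len 224.0 125.0 1673 816
48p [630.   80.5  50. ] err 17.4 top [611.   73.1  62. ] side [641.2  92.8  62. ] yaw 85.5 -4.2 len 223.0 130.0 1673 1216
at [ 404.4 -305.9  111.4] [-179.94    9.99  -15.04] w 55.6 f [ 0.6  0.2 -1. ] t 20.15 q [ 0.71  0.68 -0.23  1.87  0.27  0.79 -1.52]
401.5,-307.5,5,-15.2,10 turn [-0.03 -0.01  0.16] shift [ 16.2   2.3 105.1] n 2 per [ 8.1  1.1 52.6]
```

carry_out(deltas=[0, 0, 0, 0.0045, 0.0025, 0.04, -0.3, 0, 0, 0, 0.007, 0, 0.04, -0.3, 0, 0, 0, 0.0045, 0, 0.025, -0.3, 0, 0, 0, 0, 0, 0, -0.3, 0, 0, 0, 0, 0, 0, -0.3, 0, 0, 0, 0, 0, 0, 0.8, 0, 0, 0, 0, 0, 0, 0.8, 0, 0, 0, 0, 0, 0, 0.8, 0, 0, 0, 0, 0, 0, 0.8, 0, 0, 0, 0, 0, 0, 0.8])

```text
clock: 21.4
eef_pos: [401.2, -309.5, 6.6]
tool_rot: [3.141, 0.172, -0.266]
force: [0.2, 0.7, 5.3]
width: 25.8
gripper_force: 58.7
```

```bash
python3 go.py 401.5,-307.5,165,-15.2,10 625.8,-71,165,-4.3,10
```

```text
at [ 401.2 -309.5    6.6] [179.98   9.87 -15.22] w 25.8 f [0.2 0.7 5.3] t 21.4 q [ 0.68  0.85 -0.17  1.91  0.33  0.58 -1.58]
401.5,-307.5,165,-15.2,10 turn [ 0.02 -0.13 -0.02] shift [ -27.8   -2.  -155.9] n 3 per [ -9.3  -0.7 -52. ]
625.8,-71,165,-4.3,10 turn [ -1.89   0.   -10.73] shift [ 202.8 -252.7  -35.8] n 6 per [ 33.8 -42.1  -6. ]
```

carry_out(deltas=[0, 0, 0, -0.009, 0, -0.052, 0.8, 0, 0, 0, -0.009, 0, -0.052, 0.8, 0, 0, 0, -0.009, 0, -0.052, 0.8, -0.95, 0, -5.36, 0, 0, 0, 0.8, -0.95, 0, -5.36, 0, 0, 0, 0.8, 0, 0, 0, 0.034, -0.042, -0.006, 0.8, 0, 0, 0, 0.034, -0.042, -0.006, 0.8, 0, 0, 0, 0.034, -0.042, -0.006, 0.8, 0, 0, 0, 0.034, -0.042, -0.006, 0.8, 0, 0, 0, 0.034, -0.042, -0.006, 0.8, 0, 0, 0, 0.034, -0.042, -0.006, 0.8, 0, 0, 0, 0, 0, 0, 0.8])

```text
clock: 22.9
eef_pos: [628.8, -67.2, 164.1]
tool_rot: [-3.137, 0.172, -0.068]
force: [-0.6, 0.0, -0.5]
width: 25.5
gripper_force: 59.3
```

carry_out(deltas=[0, 0, 0, 0, 0, 0, 0.8, 0, 0, 0, 0, 0, 0, 0.8])

```text
clock: 23.15
eef_pos: [625.5, -75.6, 163.9]
tool_rot: [3.14, 0.175, -0.078]
force: [0.6, 0.8, -0.7]
width: 25.7
gripper_force: 59.3
```

```bash
python3 go.py 625.6,-70.9,46,-4.3,10
```

```text
at [625.5 -75.6 163.9] [179.92  10.03  -4.46] w 25.7 f [ 0.6  0.8 -0.7] t 23.15 q [ 0.25  0.78 -0.32  1.45  0.23  1.12 -1.77]
625.6,-70.9,46,-4.3,10 turn [ 0.06  0.03 -0.16] shift [ 20.3  -4.7 116.1] n 2 per [10.1 -2.3 58.1]
```

carry_out(deltas=[0, 0, 0, 0.007, -0.003, 0.04, 0.8, 0, 0, 0, 0.007, 0, 0.04, 0.8, 0, 0, 0, 0.005, 0, 0.028, 0.8, 0, 0, 0, 0.001, 0, 0.008, 0.8, 0, 0, 0, 0, 0, 0, 0.8, 0, 0, 0, 0, 0, 0, 0.8, 0, 0, 0, 0, 0, 0, 0.8])

```text
clock: 24.02
eef_pos: [626.9, -70.8, 47.1]
tool_rot: [3.141, 0.172, -0.076]
force: [0.2, -0.2, 0.2]
width: 25.6
gripper_force: 59.3
```

```bash
python3 go.py 625.6,-70.9,41.5,-4.3,10
```

```text
at [626.9 -70.8  47.1] [179.99   9.87  -4.34] w 25.6 f [ 0.2 -0.2  0.2] t 24.02 q [ 0.23  0.92 -0.29  1.52  0.28  0.92 -1.81]
625.6,-70.9,41.5,-4.3,10 turn [ 0.   -0.13 -0.03] shift [-0.3  0.2  5.8] n 1 per [-0.3  0.2  5.8]
```

carry_out(deltas=[0, 0, 0, 0, 0, 0.003, 0.8, 0, 0, 0, 0, 0, 0.0025, 0.8, 0, 0, 0, 0, 0, 0, 0.8, 0, 0, 0, 0, 0, 0, 0, 0, 0, 0, 0, 0, 0, 0, 0, 0, 0, 0, 0, 0, 0, 0, 0, 0, 0, 0, 0, 0, 0, 0, 0, -0.005, 0, -0.03, 0, 0, 0, 0, -0.007, 0, -0.04, 0, 0, 0, 0, -0.009, 0, -0.05, 0, 0, 0, 0, 0, 0, 0, 0, 0, 0, 0, 0, 0, 0, 0])

```text
clock: 25.52
eef_pos: [624.9, -70.6, 162.1]
tool_rot: [3.141, 0.175, -0.075]
force: [-0.3, -0.3, -0.3]
width: 42.6
gripper_force: 0.0
```

```bash
python3 go.py 426,108.3,110,12.4,10 426,108.3,4,12.4,10
```

```text
at [624.9 -70.6 162.1] [179.99  10.02  -4.33] w 42.6 f [-0.3 -0.3 -0.3] t 25.52 q [ 0.24  0.78 -0.32  1.46  0.23  1.12 -1.78]
426,108.3,110,12.4,10 turn [ -2.89   0.03 -16.47] shift [-144.4 -217.5   78.3] n 5 per [-28.9 -43.5  15.7]
426,108.3,4,12.4,10 turn [0. 0. 0.] shift [ 18.4  -0.  104.4] n 2 per [ 9.2 -0.  52.2]
```

carry_out(deltas=[-1.45, 0, -8.24, 0, 0, 0, 0, -1.45, 0, -8.24, 0, 0, 0, 0, 0, 0, 0, -0.029, -0.0435, 0.0157, 0, 0, 0, 0, -0.029, -0.0435, 0.0157, 0, 0, 0, 0, -0.029, -0.0435, 0.0157, 0, 0, 0, 0, -0.029, -0.0435, 0.0157, 0, 0, 0, 0, -0.029, -0.0435, 0.0157, 0, 0, 0, 0, 0, 0, 0, 0, 0, 0, 0, 0, 0, 0, 0, 0, 0, 0, 0, 0, 0, 0, 0, 0, 0, 0, 0, 0, 0])

```text
clock: 26.9
eef_pos: [426.6, 107.6, 110.1]
tool_rot: [3.142, 0.174, 0.215]
force: [0.2, -0.3, -0.1]
width: 42.5
gripper_force: 0.0
```

```bash
python3 - <<'E'
from roll import *
meas({"18":((427,108.5,9),9)})
E
python3 go.py 426,108.3,110,12.4,10 426,108.3,5,12.4,10
```

```text
18 [ 560.5  -20.4 -167.6] err 100.9 top [625.1 -22.6   9. ] side [427.6 108.1   9. ] yaw 85.7 12.4 len 358.0 110.0 2502 478
at [426.3 107.8 110.2] [-180.      9.98   12.34] w 42.9 f [ 0.1 -0.4 -0.7] t 27.0 q [-0.04  0.64 -0.39  2.04  0.31  0.7  -1.99]
426,108.3,110,12.4,10 turn [-0.01 -0.02 -0.06] shift [-0.1 -0.5  0.2] n 1 per [-0.1 -0.5  0.2]
426,108.3,5,12.4,10 turn [0. 0. 0.] shift [ 18.2  -0.  103.4] n 2 per [ 9.1 -0.  51.7]
```

carry_out(deltas=[0, 0, 0, 0.007, -0.0005, 0.04, 0, 0, 0, 0, 0.007, 0, 0.04, 0, 0, 0, 0, 0.004, 0, 0.023, 0, 0, 0, 0, 0, 0, 0, 0, 0, 0, 0, 0, 0, 0, 0])

```text
clock: 27.62
eef_pos: [426.1, 109.0, 6.3]
tool_rot: [-3.141, 0.173, 0.217]
force: [-0.0, -0.2, -0.0]
width: 42.4
gripper_force: 0.0
```

```bash
python3 go.py 426,108.3,4.5,12.4,10
```

```text
at [426.1 109.    6.3] [-179.98    9.93   12.41] w 42.4 f [-0.  -0.2 -0. ] t 27.62 q [-0.12  0.82 -0.28  2.08  0.42  0.47 -2.07]
426,108.3,4.5,12.4,10 turn [-0.02 -0.07  0.01] shift [0.1 0.6 1.9] n 1 per [0.1 0.6 1.9]
```

carry_out(deltas=[0, 0, 0, 0, 0, 0.002, 0, 0, 0, 0, 0, 0, 0, 0, 0, 0, 0, 0, 0, 0, 0.9, 0, 0, 0, 0, 0, 0, 0.9, 0, 0, 0, 0, 0, 0, 0.9, 0, 0, 0, 0, 0, 0, 0.9, 0, 0, 0, 0, 0, 0, 0.9])

```text
clock: 28.5
eef_pos: [425.5, 108.8, 4.2]
tool_rot: [3.141, 0.174, 0.217]
force: [-0.0, -0.3, 4.8]
width: 15.3
gripper_force: 58.6
```

```bash
python3 go.py 426,108.3,175,12.4,10 611,-146,175,-4.3,10
```

```text
at [425.5 108.8   4.2] [179.99   9.96  12.41] w 15.3 f [-0.  -0.3  4.8] t 28.5 q [-0.12  0.83 -0.28  2.08  0.42  0.47 -2.07]
426,108.3,175,12.4,10 turn [ 0.01 -0.04  0.01] shift [ -29.3    0.5 -168.3] n 3 per [ -9.8   0.2 -56.1]
611,-146,175,-4.3,10 turn [ 2.9  -0.   16.45] shift [200.5 239.7 -35.3] n 6 per [33.4 40.  -5.9]
```

carry_out(deltas=[0, 0, 0, -0.0098, 0, -0.056, 0.9, 0, 0, 0, -0.0098, 0, -0.056, 0.9, 0, 0, 0, -0.0098, 0, -0.056, 0.9, 1.45, 0, 8.23, 0, 0, 0, 0.9, 1.45, 0, 8.23, 0, 0, 0, 0.9, 0, 0, 0, 0.0334, 0.04, -0.006, 0.9, 0, 0, 0, 0.0334, 0.04, -0.006, 0.9, 0, 0, 0, 0.0334, 0.04, -0.006, 0.9, 0, 0, 0, 0.0334, 0.04, -0.006, 0.9, 0, 0, 0, 0.0334, 0.04, -0.006, 0.9, 0, 0, 0, 0.0334, 0.04, -0.006, 0.9, 0, 0, 0, 0, 0, 0, 0.9])

```text
clock: 30.0
eef_pos: [611.3, -151.2, 173.9]
tool_rot: [3.139, 0.174, -0.082]
force: [-1.5, 0.2, -0.3]
width: 15.5
gripper_force: 58.8
```

carry_out(deltas=[0, 0, 0, 0, 0, 0, 0.9, 0, 0, 0, 0, 0, 0, 0.9, 0, 0, 0, 0, 0, 0, 0.9, 0, 0, 0, 0, 0, 0, 0.9])

```text
clock: 30.5
eef_pos: [610.4, -145.2, 175.2]
tool_rot: [-3.141, 0.174, -0.074]
force: [-0.5, -0.6, 0.1]
width: 15.6
gripper_force: 58.8
```

```bash
python3 go.py 610.4,-146.4,43,-4.3,10
```

```text
at [ 610.4 -145.2  175.2] [-179.99    9.99   -4.24] w 15.6 f [-0.5 -0.6  0.1] t 30.5 q [ 0.36  0.76 -0.32  1.45  0.25  1.14 -1.67]
610.4,-146.4,43,-4.3,10 turn [ 0.   -0.01  0.06] shift [ 23.1   1.2 130.1] n 3 per [ 7.7  0.4 43.4]
```

carry_out(deltas=[0, 0, 0, 0.0077, 0.001, 0.044, 0.9, 0, 0, 0, 0.0077, 0, 0.044, 0.9, 0, 0, 0, 0.0055, 0, 0.031, 0.9, 0, 0, 0, 0.0018, 0, 0.01, 0.9, 0, 0, 0, 0, 0, 0, 0.9, 0, 0, 0, 0, 0, 0, 0.9, 0, 0, 0, 0, 0, 0, 0.9])

```text
clock: 31.38
eef_pos: [611.4, -146.9, 45.4]
tool_rot: [3.141, 0.172, -0.075]
force: [-0.5, 0.3, 0.1]
width: 15.5
gripper_force: 58.8
```

```bash
python3 go.py 610.4,-146.4,37,-4.3,10
```

```text
at [ 611.4 -146.9   45.4] [179.99   9.85  -4.3 ] w 15.5 f [-0.5  0.3  0.1] t 31.38 q [ 0.34  0.92 -0.29  1.53  0.3   0.91 -1.71]
610.4,-146.4,37,-4.3,10 turn [ 0.01 -0.15 -0.  ] shift [ 0.5 -0.4  8.4] n 1 per [ 0.5 -0.4  8.4]
```

carry_out(deltas=[0, 0, 0, 0, 0, 0.004, 0.9, 0, 0, 0, 0, 0, 0.0045, 0.9, 0, 0, 0, 0, 0, 0, 0.9, 0, 0, 0, 0, 0, 0, 0.2, 0, 0, 0, 0, 0, 0, 0.2, 0, 0, 0, 0, 0, 0, 0.2, 0, 0, 0, 0, 0, 0, 0.2, 0, 0, 0, -0.005, 0, -0.03, 0.2, 0, 0, 0, -0.007, 0, -0.04, 0.2, 0, 0, 0, -0.009, 0, -0.05, 0.2, 0, 0, 0, -0.009, 0, -0.05, 0.2, 0, 0, 0, 0, 0, 0, 0.2])

```text
clock: 32.88
eef_pos: [611.6, -146.9, 212.7]
tool_rot: [3.141, 0.165, -0.075]
force: [0.3, -0.4, 0.1]
width: 34.0
gripper_force: 0.0
```

Run:
```python
from h import *
import pickle
c=ctrl.calibration("wrist");w=ctrl.get_image("wrist");t=ctrl.get_image("top");s=ctrl.get_image("side")
pickle.dump((t,s,c,w),open("e.pkl","wb"))
f=lambda i,b:cv2.resize(i[b[1]:b[3],b[0]:b[2]],(400,300),interpolation=cv2.INTER_CUBIC)
save(np.vstack([np.hstack([f(t,(170,100,350,235)),f(s,(140,100,320,265))]),np.hstack([f(s,(250,80,490,260)),f(w,(0,0,512,384))])]),"e1")
```

```text
(no output)
```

View pics/e1.png

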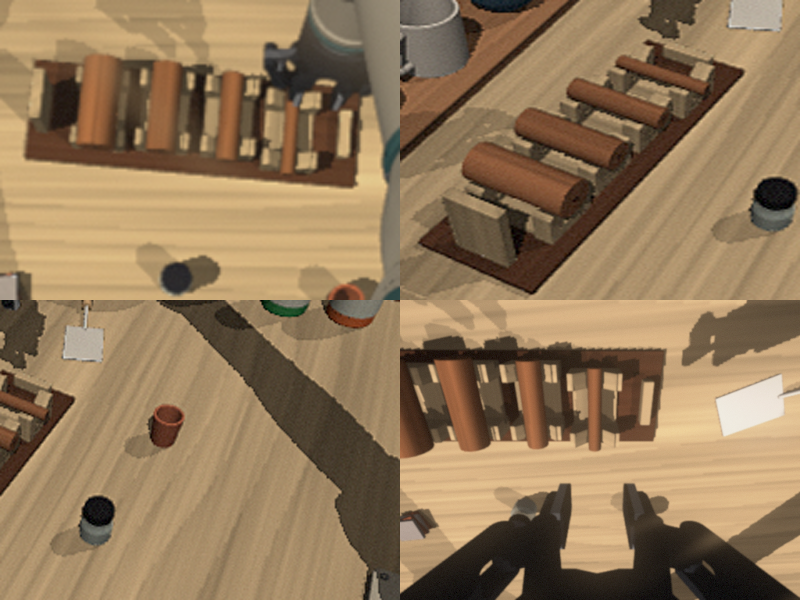

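All four rollers are seated in order and the cup is still upright. I'll move the arm clear and check the centring.

carry_out(deltas=[0, 0, 0, -0.03, 0.05, -0.01, 0.2, 0, 0, 0, -0.03, 0.05, 0, 0.2, 0, 0, 0, -0.03, 0.05, 0, 0.2, 0, 0, 0, -0.03, 0.05, 0, 0.2, 0, 0, 0, -0.03, 0.05, 0, 0.2, 0, 0, 0, 0, 0, 0, 0.2])

```text
clock: 33.78
eef_pos: [439.0, -390.6, 242.4]
tool_rot: [3.139, 0.18, -0.086]
force: [0.1, 0.9, 0.3]
width: 34.2
gripper_force: 0.0
```

Run:
```python
from h import *
I={n:ctrl.get_image(n) for n in("top","side")};C={n:ctrl.calibration(n) for n in I}
L={"48":((637,90),62),"38":((634.5,11),55),"28":((627.4,-71),48),"18":((612,-146.5),41)}
for k,(xy,z) in L.items():
    r=int(k)/2;o=[]
    for n in I:
        H,S,V=cv2.split(cv2.cvtColor(I[n],cv2.COLOR_RGB2HSV));u,v=proj(C[n],(*xy,z))
        if k=="48":print(n,"roller HSV",[int(q[int(v),int(u)]) for q in(H,S,V)])
        m=((H<15)&(S>110)&(V>84)).astype(np.uint8)
        m=cv2.morphologyEx(m,cv2.MORPH_OPEN,np.ones((2,2)))
        nn,l,st,ce=cv2.connectedComponentsWithStats(m);i=l[int(round(v)),int(round(u))]
        o.append((C[n],ce[i],st[i,4] if i else 0))
    X,e=tri([q[:2] for q in o]);g=np.radians(-4.3)
    D=X[:2]-xy;print(k,X.round(1),"err",round(e,1),"along",(D@[np.cos(g),np.sin(g)]).round(1),"across",(D@[-np.sin(g),np.cos(g)]).round(1),"dz",(X[2]-z).round(1),[q[2] for q in o])
save(np.vstack([cv2.resize(I["top"][115:195,170:350],(720,320)),]),"e2")
A=blob(I["top"],proj(C["top"],(402,-212,25)),11,115);B=blob(I["side"],proj(C["side"],(402,-212,25)),11,115);print("pot",tri([(C["top"],A[0]),(C["side"],B[0])]))
```

```text
top roller HSV [13, 151, 120]
side roller HSV [12, 149, 125]
48 [640.9  96.2  65.6] err 1.9 along 3.4 across 6.5 dz 3.6 [np.int32(542), np.int32(932)]
38 [634.8  13.8  57.3] err 1.8 along 0.1 across 2.8 dz 2.3 [np.int32(472), np.int32(660)]
28 [596.5 -38.6  84. ] err 13.3 along -33.3 across 30.0 dz 36.0 [np.int32(1220), np.int32(419)]
18 [567.5 -41.  141. ] err 5.1 along -52.3 across 101.9 dz 100.0 [np.int32(1220), np.int32(241)]
pot (array([ 402.27723508, -211.56218764,   28.08946785]), np.float64(0.037441992446091116))
```

View pics/e2.png

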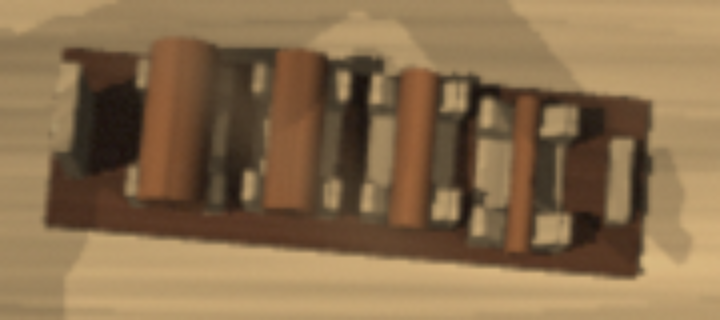

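Run:
```python
from h import *
c=ctrl.calibration("top");g=np.radians(-4.3)
for k,p,xy,z in(("48",(175.5,119),(637,90),62),("38",(294,130),(634.5,11),55),("28",(413.5,147.5),(627.4,-71),48),("18",(521.5,173.5),(612,-146.5),41)):
    X=plane(c,np.array(p)/4+[170,115],z)[0];D=X[:2]-xy
    print(k,X.round(1),"along",(D@[np.cos(g),np.sin(g)]).round(1),"across",(D@[-np.sin(g),np.cos(g)]).round(1))
```

```text
48 [641.3  94.6  62. ] along 3.9 across 5.0
38 [636.5  14.3  55. ] along 1.8 across 3.5
28 [627.1 -67.7  48. ] along -0.5 across 3.2
18 [ 611.5 -142.9   41. ] along -0.7 across 3.6
```

The centres are within about 4 mm along the notches. The across offset is roughly the same for all four, which points to camera bias rather than misplacement. The cup hasn't moved, so I'm handing in.

```bash
python3 -c "
from cell import ctrl
print(ctrl.finish_job())"
```

```text
the job is handed in; nothing more can be done
None
```

All four rollers are seated in the rack, thickest next to the post (48 in a, 38 in b, 28 in c, 18 in d) and centred to within about 4 mm, with the cup unmoved; the job was handed in at about 34 s and no verdict was shown.

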